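Roll a bottle label-up on the roller cradle and lock it with the index pin

TASK

The amber bottle lies on the roller cradle with its label turned away. Roll it with a light fingertip on the glass until the label faces straight up, then push the black knob of the index pin gently all the way in, so that its nose seats in the notch in the bottle's heel and locks the bottle. Do not disturb the other things on the bench.

Things in the scene. Friction and masses are not known exactly. Their poses are not given: they have to be found in the camera images.
- cradle: Fixed roller cradle, dark wooden base 124 x 322 mm (x, y), origin under it on the bench, z up. The bottle lies along its y at x = 0 on rubber rollers, heel at y = -115 mm, cork at y = 146. A closed collar (96 high, 78 wide) at y = 108 holds the neck, so the bottle turns but cannot be lifted. Steel heel plate, 66 wide, 118 high, at y -130 to -123. Nothing else is over 113 high.
- amber_bottle (a joint): Roll of the amber glass bottle about the cradle's +y in rad: 0 (or 6.283) is label straight up, small positive leans it to the cradle's +x; starts 40 to 180 degrees off. Body 72 mm thick; its crown lies 101 to 112 mm above the bench by hidden saddle height and run-out (over 1 mm); gives 1 mm per 12 N. Bare glass 10 to 55 mm from the heel. Stays put (drag 0.13 Nm). Fragile: 25 N breaks it.
- index_pin (a joint): Travel of the index pin in m: 0 drawn back, 0.0135 fully in. It slides to the cradle's +y through the heel plate; 7 mm thick with a round nose; stays where left (3 N friction). It enters the 9 mm wide notch in the heel, in line with the label's middle, only if the label is within about 5 degrees of up, else it butts at about 0.006; its nose turns the bottle the last degrees.
- pin_knob (a point): Centre of the outer end face of the pin's black knob (22 mm diameter, 13 long, 100 mm above the bench); the face looks to the cradle's -y and is pushed towards +y. Free space outside it.
- smoothing_block: Loose wooden smoothing block with a felt sole, 46 x 90 x 31 mm; origin at the centre of its underside. Bystander.
- paste_pot: Loose brown glass paste pot, 60 mm diameter, 62 high; origin at the centre of its underside. Bystander.
- label_gauge: Loose stepped wooden label gauge, 30 x 100 x 36 mm; origin at the centre of its underside. Bystander.

How it is judged:
By the outcome, as a careful person would: the job done as asked, in the order asked, and still so for the second after the job is handed in, with the robot touching nothing.
It also fails if it takes over 72 s, if anything falls off the work surface, if the arm or the gripper's body presses on something with over 40 N, if the wrist force passes 120 N, or if a joint passes its speed limit or range.

ROBOT

A 7-joint arm with a two-finger parallel gripper is mounted at the origin on a cart in front of the work surface, level with it; the furniture and walls round the work are solid. World frame = base frame: x ahead of the robot, y to its left, z up, the work surface at z = 0. Lengths are in m, angles in rad, forces in N, time in s.
With the tool pointing down it reaches from about 0.35 to 0.9 m from the base axis. Payload 8.1 kg.
Tool frame: the origin (TCP) lies on the front face of the gripper's body, between the roots of the fingers; the fingertips stand 66 mm ahead of it and the grasp point (between the pads) lies 47 mm ahead of it (arm.finger_overhang is the distance from the TCP to the fingertips, in m); z points along the fingers, y is the line along which they close (so a half turn about z gives the same grasp; the last joint's range is limited). The gripper opens to 92 mm and grips with 3 to 60 N. Pads are 19 mm wide; open, the fingers measure 130 mm over their backs; the gripper's body (75 mm by 190 mm) begins 47 mm behind the grasp point.
Start: joints at [1, 0.434, 0.025, 1.573, -0.012, 1.134, -0.075], TCP at [0.282, -0.558, 0.292] pointing down, gripper open.
Joint ranges: [-2.62, 2.62], [-0.44, 2.09], [-1.27, 1.32], [0.08, 2.57], [-1.32, 4.46], [0.12, 2], [-2.74, 2.74]. Speed limits (rad/s): [2.22, 2.22, 3.01, 3.01, 3.14, 3.14, 3.14].

INTERFACE

Orientations are given as a rotation vector (axis times angle).
In Python, from cell import readout, cams, workorder, spotter, arm gives the robot as it stands.
- The arm moves only by the shell command python3 -m creep [FORCE], which reads ROWS from standard input. ROWS is a JSON list of rows, 1 to 10 of them, each written [[dx, dy, dz], turn, opening]: dx, dy, dz in m, then a turn about the tool's z in rad, then the opening from 0.0 (shut) to 1.0 (fully open); each row shifts and turns the commanded pose from where the row before left it, along the tool's axes as they then stand; what a row does not reach is not made up. A row lasts 1/10 s, in which the tool goes at most 0.05 m and 0.15 rad, less where a joint would pass 70% of its speed; a pose out of reach is approached as far as the arm can. The fingers move at their own pace and stop on an object; FORCE is the grip in N (left out, the last holds). Time passes only in rows, so rows that do not move let the fingers close. It prints the time, the measured TCP pose, the force, the opening and the grip force at its end. Input that does not fit is refused with a message, and nothing moves.
- readout.observe(): the state, without advancing time (a new reading comes with each control period).
- cams.get_image(name): name is "scene" or "top" or "wrist"; returns a dict with "image" (400x640x3 uint8, blue, green, red), "fx", "fy", "cx", "cy" (pixels), "cam_to_world" (4x4, takes a point from camera to world coordinates); the wrist camera has in their place "mount" (4x4, takes a point from camera to tool coordinates, whose origin is the TCP and whose axes are the flange's). Camera axes: x right, y down, z forward; pixel columns grow to the right and rows downward; lengths in m; the calibration is good to about 2 mm. A picture is of the moment at which its call begins: read the wrist's pose just before it. There is no depth.
- workorder.sign_off(): hands the job in; it is judged then, once.
Trained networks look in a picture, given as the dict that the camera call returned (one of the last four; its "shot" number tells which), for a name from the list of things; names that differ only in an ending like _2 or _b are one class to them, and where a whole thing is asked for, a point or a joint stands for the part that bears it (a point fixed in the world has none). Each returns a list of dicts, best first, with "score" (0 to 1); they miss things now and then, are a little off and sometimes report something else, mostly with a low value. They report only what shows in the picture. A call takes as long as a camera call.
- spotter.boxes_of(picture, name): "centre" ([x, y, z] in m, in the coordinates of the camera as it stood for that picture, good to about 4 mm: the middle of the surface that is visible of it).
The state is a dict: "clock": time; "joints": joint angles; "dq": joint speeds; "joint_efforts": joint torques, N m; "position": TCP position; "ee_rot": TCP orientation; "force": force on the tool from outside, world axes, zero at the start; "ft_torque": the same for the moment, N m; "width": opening from 0.0 (shut) to 1.0 (fully open); "gripper_force": force on a finger pad.
Only numpy, scipy, OpenCV 4.12 (cv2) and the standard library are available. Lean on these libraries where they do the work, as an engineer would, in place of code of your own. Each camera call takes 0.05 s, during which the arm holds its last target. There are 200 camera calls.

## Working session

There is one attempt and no reset: what is moved stays moved. The work goes in short steps, Python scripts to look and compute and a shell command to move; the robot and the scene stay as the last step left them, time stands still between calls to the robot, and variables do not carry over. Pictures are saved under pics/ and viewed, at most 10 in all, crops included, and the job is handed in when it is done.

```bash
ls; mkdir -p pics
cat > h.py <<'E'
import numpy as np, cv2
from scipy.spatial.transform import Rotation as R
from cell import readout, cams, workorder, spotter, arm
def T_of(n,p,s):
    if n!='wrist': return np.array(p['cam_to_world'])
    T=np.eye(4);T[:3,:3]=R.from_rotvec(s['ee_rot']).as_matrix();T[:3,3]=s['position'];return T@np.array(p['mount'])
def shot(n):
    s=readout.observe();p=cams.get_image(n);return p,T_of(n,p,s)
def find(p,T,name):
    return [((T@np.append(d['centre'],1))[:3].round(4).tolist(),round(d['score'],2)) for d in spotter.boxes_of(p,name)[:2]]
def proj(p,T,X):
    c=np.linalg.inv(T)@np.append(X,1);return (p['fx']*c[0]/c[2]+p['cx'],p['fy']*c[1]/c[2]+p['cy'])
def ray(p,T,u,v,z):
    d=T[:3,:3]@np.array([(u-p['cx'])/p['fx'],(v-p['cy'])/p['fy'],1]);o=T[:3,3];return o+d*(z-o[2])/d[2]
E
python3 - <<'E'
from h import *
s=readout.observe();print({k:np.round(v,3).tolist() for k,v in s.items()})
for n in('scene','top'):
    p,T=shot(n);cv2.imwrite(f'pics/{n}0.png',p['image']);print(n,T.round(3).tolist(),p['fx'])
    for k in 'cradle amber_bottle index_pin pin_knob smoothing_block paste_pot label_gauge'.split():print(k,find(p,T,k))
E
```

```text
pics
{'clock': 0.0, 'joints': [1.0, 0.435, 0.025, 1.574, -0.012, 1.134, -0.075], 'dq': [0.001, -0.001, -0.001, 0.001, 0.002, -0.001, 0.001], 'joint_efforts': [-0.001, -66.786, 0.985, -31.446, -0.061, 0.043, 0.0], 'position': [0.282, -0.558, 0.291], 'ee_rot': [-3.055, -0.728, 0.001], 'force': [-0.822, -0.288, -0.364], 'ft_torque': [-0.009, -0.001, 0.009], 'gripper_force': 0.0, 'width': 0.997}
scene [[-0.879, -0.377, 0.293, 0.254], [-0.477, 0.67, -0.569, 0.414], [0.018, -0.64, -0.768, 0.746], [0.0, 0.0, 0.0, 1.0]] 404.4978787178867
cradle [([0.5493, 0.0703, 0.032], 0.91)]
amber_bottle [([0.5594, 0.0312, 0.0945], 0.55)]
index_pin [([0.5535, -0.1387, 0.1048], 0.42)]
pin_knob [([0.5484, -0.1395, 0.104], 0.49)]
smoothing_block [([0.3576, 0.1344, 0.0311], 0.83)]
paste_pot [([0.6803, -0.2175, 0.0436], 0.57)]
label_gauge [([0.3728, -0.0199, 0.0127], 0.9), ([0.5487, -0.1394, 0.1044], 0.36)]
top [[-0.018, -0.988, 0.156, 0.368], [-0.999, 0.024, 0.033, -0.074], [-0.037, -0.156, -0.987, 0.941], [0.0, 0.0, 0.0, 1.0]] 364.3763245993923
cradle [([0.555, 0.0281, 0.076], 0.62)]
amber_bottle [([0.5661, 0.009, 0.1], 0.88)]
index_pin []
pin_knob [([0.5578, -0.1402, 0.1075], 0.6), ([0.5601, 0.0277, 0.0726], 0.46)]
smoothing_block [([0.364, 0.1184, 0.0323], 0.78), ([0.376, -0.0268, 0.0092], 0.48)]
paste_pot [([0.6839, -0.2321, 0.0375], 0.95)]
label_gauge [([0.3743, -0.0293, 0.008], 0.91)]
```

View pics/scene0.png

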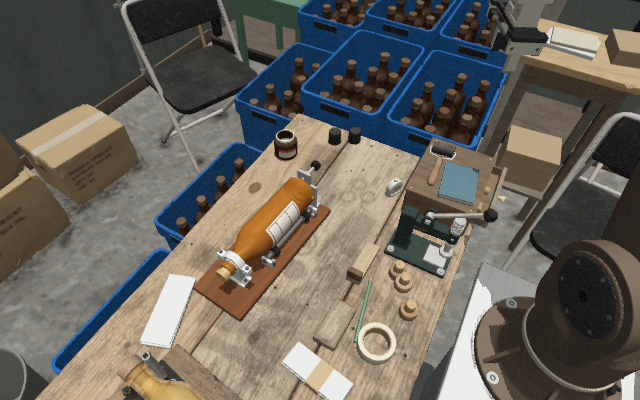

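View pics/top0.png

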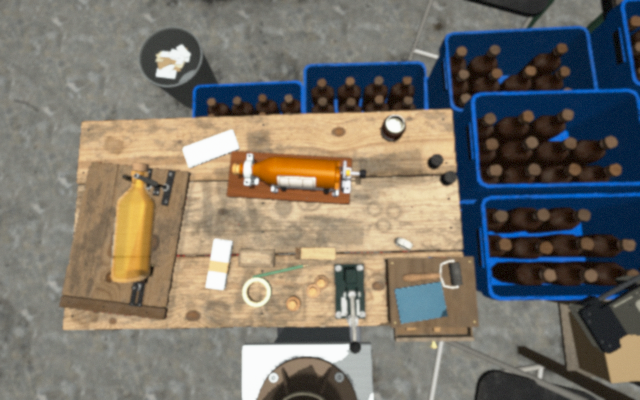

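The bottle lies roughly along world y, with the knob at its −y end. The label (about px 295,183 in the top view) sits on the −x side, towards the robot. Next I'll bring the wrist camera above it.

```bash
python3 - <<'E'
from h import *
p,T=shot('wrist');print(np.array(p['mount']).round(3).tolist(),p['fx'])
p,T=shot('top')
# hsv orange glass mask for axis, z=~0.07 plane silhouettes
h=cv2.cvtColor(p['image'],cv2.COLOR_BGR2HSV)
cv2.imwrite('pics/topc.png',cv2.resize(p['image'][130:220,210:390],None,fx=4.4,fy=4.4,interpolation=cv2.INTER_CUBIC))
E
echo '[[[0.04, -0.028, 0], 0, 0], [[0.04, -0.028, 0], 0, 0], [[0.04, -0.028, 0], 0, 0], [[0.04, -0.028, 0], 0, 0], [[0.04, -0.028, 0], 0, 0], [[0.04, -0.028, 0], 0, 0], [[0.04, -0.028, 0], 0, 0], [[0.04, -0.028, 0], 0, 0], [[0.04, -0.028, 0], 0, 0]]' | python3 -m creep 20
```

```text
[[0.0, -0.951, -0.308, 0.084], [1.0, 0.0, -0.001, -0.001], [0.001, -0.308, 0.951, -0.091], [0.0, 0.0, 0.0, 1.0]] 322.50616757150175
clock: 1.8
position: [0.4902, -0.1688, 0.2926]
ee_rot: [3.056, 0.727, 0.001]
force: [1.4, -0.5, 0.1]
width: 0.265
gripper_force: 0.0
```

View pics/topc.png

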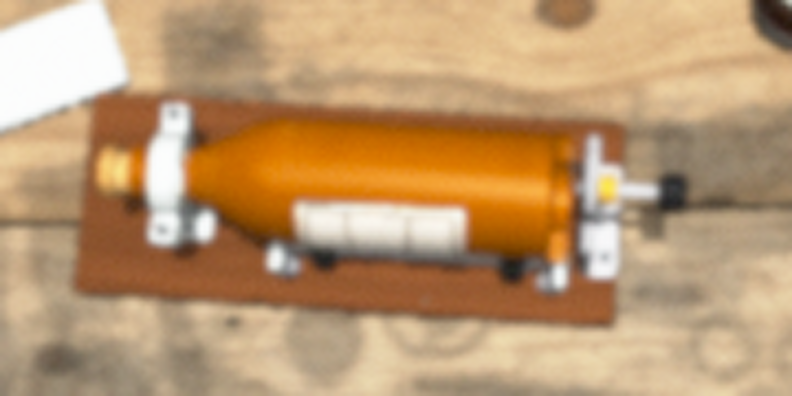

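```bash
python3 - <<'E'
from h import *
p,T=shot('top')
f=lambda u,v,z:ray(p,T,210+u/4.4,130+v/4.4,z)
a=[f(97,97,.02),f(625,125,.02),f(612,325,.02),f(77,290,.02)]
for q in a:print(q.round(4))
print('sides',[np.linalg.norm(a[i]-a[(i+1)%4]).round(4) for i in range(4)])
for i,j in((1,0),(2,3)):d=a[j]-a[i];print('yaw',np.degrees(np.arctan2(-d[0],d[1])))
print('cork',f(100,170,.07),'knob',f(685,192,.10), 'c',np.mean(a,0))
E
echo '[[[0.02, 0, 0], -0.14, 0], [[0.02, 0, 0], -0.14, 0], [[0, 0, 0], -0.14, 0], [[0, 0, 0], -0.14, 0], [[0, 0, 0], -0.14, 0], [[0, 0, 0], -0.14, 0], [[0, 0, 0], -0.14, 0], [[0, 0, 0], -0.14, 0]]' | python3 -m creep
```

```text
[0.6399 0.1886 0.02  ]
[ 0.6138 -0.1261  0.02  ]
[ 0.495  -0.1149  0.02  ]
[0.523  0.1981 0.02  ]
sides [np.float64(0.3158), np.float64(0.1194), np.float64(0.3143), np.float64(0.1173)]
yaw -4.73340103388885
yaw -5.115037816940537
cork [0.58264497 0.1718086  0.07      ] knob [ 0.55471034 -0.15240748  0.1       ] c [0.56793286 0.03645098 0.02      ]
clock: 2.65
position: [0.5237, -0.1505, 0.2923]
ee_rot: [2.196, 2.246, -0.0]
force: [-0.6, 0.2, -0.5]
width: 0.007
gripper_force: 0.0
```

```bash
echo '[[[0.04, 0.012, -0.01], 0.11, 0], [[0.04, 0.012, -0.01], 0, 0], [[0.04, 0.012, -0.01], 0, 0], [[0, 0, 0], 0, 0], [[0, 0, 0], 0, 0]]' | python3 -m creep
python3 - <<'E'
from h import *
p,T=shot('wrist');cv2.imwrite('pics/w1.png',p['image'])
for k in 'cradle amber_bottle index_pin pin_knob'.split():print(k,find(p,T,k))
import pickle;pickle.dump((p,T),open('w1.pkl','wb'))
E
```

```text
clock: 3.15
position: [0.5667, -0.0318, 0.3223]
ee_rot: [2.32, 2.118, 0.0]
force: [-0.2, -0.9, 0.2]
width: 0.005
gripper_force: 0.0
cradle [([0.5671, 0.0379, 0.0858], 0.76)]
amber_bottle [([0.5682, 0.0242, 0.0951], 0.8)]
index_pin []
pin_knob []
```

View pics/w1.png

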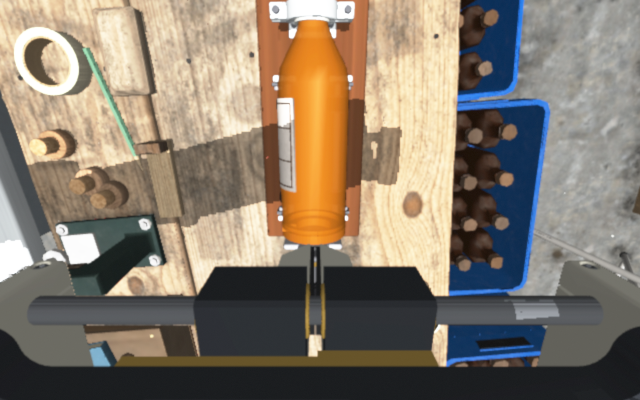

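Run:
```python
from h import *
import pickle;p,T=pickle.load(open('w1.pkl','rb'))
print('cam',T[:3,3].round(3))
for z in(.01,.02):print('base',ray(p,T,268,236,z).round(4),ray(p,T,359,236,z).round(4))
print('heelplate',ray(p,T,284,246,.118).round(4),ray(p,T,343,246,.118).round(4))
print('heel',ray(p,T,313,241,.07).round(4), 'bodyL/R z.07',ray(p,T,278,170,.07).round(4),ray(p,T,349,170,.07).round(4))
for f in((0.567,0.037),):
  ax=np.array([.9963,-.0863]);ay=np.array([.0863,.9963])
  for q in((0,-.115,.07),(0,-.126,.118),(-.062,-.161,.015),(.062,-.161,.015),(0,.146,.07),(0,-.082,.105)):
    w=np.array(f)+q[0]*ax+q[1]*ay;print(q,w.round(4),np.round(proj(p,T,[*w,q[2]]),1))
im=p['image'][60:260,230:400];cv2.imwrite('pics/w1c.png',cv2.resize(im,None,fx=3,fy=3,interpolation=cv2.INTER_CUBIC))
```

```text
cam [0.574 0.052 0.414]
base [ 0.4944 -0.1159  0.01  ] [ 0.6174 -0.1271  0.01  ]
base [ 0.4964 -0.1118  0.02  ] [ 0.6163 -0.1226  0.02  ]
heelplate [ 0.5302 -0.0832  0.118 ] [ 0.5892 -0.0885  0.118 ]
heel [ 0.5574 -0.1019  0.07  ] bodyL/R z.07 [ 0.5274 -0.0151  0.07  ] [ 0.6039 -0.022   0.07  ]
(0, -0.115, 0.07) [ 0.5571 -0.0776] [310.7 221.5]
(0, -0.126, 0.118) [ 0.5561 -0.0885] [310.2 248.7]
(-0.062, -0.161, 0.015) [ 0.4913 -0.1181] [265.4 239.1]
(0.062, -0.161, 0.015) [ 0.6149 -0.1288] [357.6 238.8]
(0, 0.146, 0.07) [0.5796 0.1825] [308.4 -53.1]
(0, -0.082, 0.105) [ 0.5599 -0.0447] [310.  203.2]
```

View pics/w1c.png

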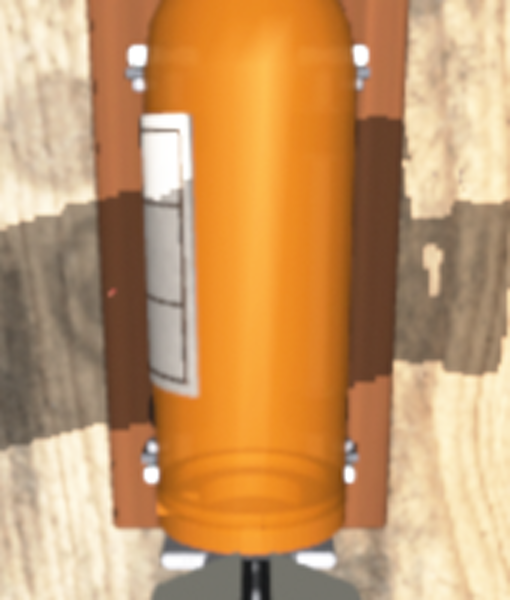

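The label's near edge is about 33° off the crown on the −x side, so the bottle needs a +x drag at the crown. The label occupies crop columns 142–198, and the bottle 150–350.

```bash
echo '[[[-0.011, -0.011, 0.04], 0, 0], [[0, 0, 0.04], 0, 0], [[0, 0, 0.04], 0, 0], [[0, 0, 0.01], 0, 0], [[0, 0, 0], 0, 0], [[0, 0, 0], 0, 0]]' | python3 -m creep
python3 - <<'E'
from h import *
print(readout.observe()['force'])
p,T=shot('wrist');cv2.imwrite('pics/w2.png',p['image'][:400,100:540])
E
```

```text
clock: 4.0
position: [0.5554, -0.0426, 0.1938]
ee_rot: [2.322, 2.114, 0.002]
force: [-0.4, 0.5, -0.2]
width: 0.003
gripper_force: 0.0
[-0.41036245  0.535069   -0.17592678]
```

View pics/w2.png

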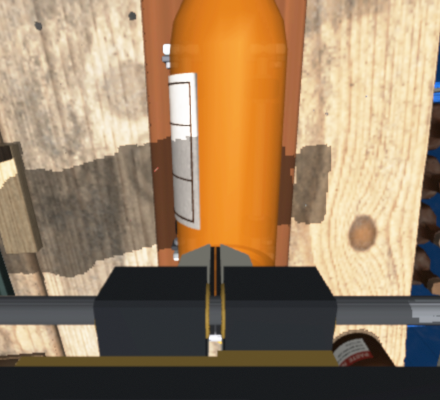

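The closed fingertips are narrow and sit over the bare glass. I'll descend gently.

```bash
echo '[[[0, 0, 0.008], 0, 0], [[0, 0, 0.006], 0, 0], [[0, 0, 0.0], 0, 0], [[0, 0, 0], 0, 0]]' | python3 -m creep; for i in 1; do echo '[[[0, 0, 0.0005], 0, 0], [[0, 0, 0.0005], 0, 0], [[0, 0, 0.0005], 0, 0], [[0, 0, 0], 0, 0]]' | python3 -m creep; echo '[[[0, 0, 0.0005], 0, 0], [[0, 0, 0.0005], 0, 0], [[0, 0, 0], 0, 0]]' | python3 -m creep; done
```

```text
clock: 4.45
position: [0.5544, -0.0425, 0.1782]
ee_rot: [-2.322, -2.116, 0.0]
force: [0.4, 0.0, 0.1]
width: 0.007
gripper_force: 0.0
clock: 4.85
position: [0.5545, -0.0425, 0.1767]
ee_rot: [-2.322, -2.116, 0.0]
force: [0.6, -0.3, 0.6]
width: 0.002
gripper_force: 0.0
clock: 5.15
position: [0.5545, -0.0425, 0.1757]
ee_rot: [-2.322, -2.116, 0.0]
force: [-0.1, -1.0, 0.2]
width: 0.007
gripper_force: 0.0
```

```bash
echo '[[[0, 0, 0.0005], 0, 0], [[0, 0, 0.0005], 0, 0], [[0, 0, 0], 0, 0]]' | python3 -m creep | grep -E 'pos|force: \['; echo '[[[0, 0, 0.0005], 0, 0], [[0, 0, 0], 0, 0]]' | python3 -m creep| grep -E 'pos|force: \['
```

```text
position: [0.5544, -0.0425, 0.1746]
force: [0.2, 0.5, -1.0]
position: [0.5545, -0.0425, 0.1742]
force: [0.6, -0.0, -0.6]
```

```bash
echo '[[[0, 0, 0.0005], 0, 0], [[0, 0, 0.0005], 0, 0], [[0, 0, 0], 0, 0]]' | python3 -m creep | grep -E 'pos|force: \['
```

```text
position: [0.5544, -0.0425, 0.1731]
force: [-0.3, 0.5, -0.4]
```

```bash
echo '[[[0, 0, 0.0005], 0, 0], [[0, 0, 0.0005], 0, 0], [[0, 0, 0], 0, 0]]' | python3 -m creep | grep -E 'pos|force: \['
```

```text
position: [0.5544, -0.0425, 0.1721]
force: [0.0, 0.3, -1.2]
```

```bash
echo '[[[0, 0, 0.0005], 0, 0], [[0, 0, 0.0005], 0, 0], [[0, 0, 0], 0, 0]]' | python3 -m creep | grep -E 'pos|force: \['
```

```text
position: [0.5544, -0.0425, 0.1712]
force: [-0.3, 0.2, -0.5]
```

```bash
echo '[[[0, 0, 0.0005], 0, 0], [[0, 0, 0.0005], 0, 0], [[0, 0, 0], 0, 0]]' | python3 -m creep | grep -E 'pos|force: \['
```

```text
position: [0.5546, -0.0425, 0.1704]
force: [-1.0, 0.6, 3.3]
```

```bash
echo '[[[0, 0, 0.0004], 0, 0], [[0, 0, 0.0003], 0, 0], [[0, 0, 0], 0, 0], [[0, 0, 0], 0, 0]]' | python3 -m creep | grep -E 'pos|force: \['
```

```text
position: [0.5548, -0.0425, 0.1699]
force: [-0.4, -0.4, 5.6]
```

```bash
echo '[[[0, 0, 0.0005], 0, 0], [[0, 0.001, 0], 0, 0], [[0, 0.001, 0], 0, 0], [[0, 0.001, 0], 0, 0], [[0, 0.001, 0], 0, 0]]' | python3 -m creep | grep -E 'pos|force: \['
```

```text
position: [0.558, -0.0429, 0.1696]
force: [-3.5, -0.6, 11.2]
```

```bash
echo '[[[0, 0.0015, 0], 0, 0], [[0, 0.0015, 0], 0, 0]]' | python3 -m creep | grep -E 'pos|force: \['
```

```text
position: [0.5613, -0.0432, 0.1697]
force: [-4.0, -0.8, 10.6]
```

```bash
echo '[[[0, 0.0015, 0], 0, 0], [[0, 0.0015, 0], 0, 0], [[0, 0.0015, 0], 0, 0]]' | python3 -m creep | grep -E 'pos|force: \['
```

```text
position: [0.5659, -0.0436, 0.1697]
force: [-3.8, -0.1, 9.5]
```

```bash
echo '[[[0, 0.0015, 0], 0, 0], [[0, 0.0015, 0], 0, 0], [[0, 0.0015, 0], 0, 0]]' | python3 -m creep | grep -E 'pos|force: \['
cat > lab.py <<'E'
from h import *
import sys
p,T=shot('wrist');im=p['image']
AX=np.array([.9963,-.0863]);AY=np.array([.0863,.9963]);O=np.array([.569,.039])
zc=0.1043-0.036
hsv=cv2.cvtColor(im,cv2.COLOR_BGR2HSV);m=(hsv[...,1]<90)&(hsv[...,2]>90)
# sample cylinder surface: per (y,theta) is it white?
th=np.radians(np.arange(-110,111,1))
cp=T[:3,3]; res=[]
for y in np.arange(-.05,.07,.004):
    row=[]
    for t in th:
        n=np.array([*(np.sin(t)*AX),np.cos(t)]);w=np.array([*(O+y*AY),zc])+.036*n
        u,v=proj(p,T,w);ok=n@(cp-w)>0.002 and 0<=u<640 and 0<=v<245
        row.append(np.nan if not ok else float(m[int(v),int(u)]))
    res.append(row)
res=np.array(res)
vis=~np.isnan(res).all(1)
f=np.nanmean(np.where(np.isnan(res),np.nan,res),0)
frac=[(int(round(np.degrees(t))),round(float(x),2)) for t,x in zip(th,f) if x>0.15]
print('vis',[int(np.degrees(th[i])) for i in np.where(~np.isnan(f))[0][[0,-1]]]);print(frac)
if len(sys.argv)>1: cv2.imwrite('pics/'+sys.argv[1],cv2.resize(im[:260,220:420],None,fx=2,fy=2))
E
python3 lab.py w3.png 2>/dev/null
```

```text
position: [0.5704, -0.0439, 0.1696]
force: [-3.0, 0.2, 7.8]
vis [-76, 81]
[(-63, 0.24), (-62, 0.44), (-61, 0.6), (-60, 0.68), (-59, 0.64), (-58, 0.72), (-57, 0.72), (-56, 0.72), (-55, 0.72), (-54, 0.68), (-53, 0.68), (-52, 0.68), (-51, 0.68), (-50, 0.71), (-49, 0.71), (-48, 0.71), (-47, 0.71), (-46, 0.71), (-45, 0.71), (-44, 0.71), (-43, 0.71), (-42, 0.71), (-41, 0.71), (-40, 0.71), (-39, 0.71), (-38, 0.71), (-37, 0.71), (-36, 0.71), (-35, 0.71), (-34, 0.71), (-33, 0.71), (-32, 0.71), (-31, 0.71), (-30, 0.71), (-29, 0.71), (-28, 0.71), (-27, 0.71), (-26, 0.71), (-25, 0.71), (-24, 0.71), (-23, 0.71), (-22, 0.71), (-21, 0.71), (-20, 0.71), (-19, 0.71), (-18, 0.71), (-17, 0.71), (-16, 0.71), (-15, 0.71), (-14, 0.71), (-13, 0.71), (-12, 0.71), (-11, 0.71), (-10, 0.71), (-9, 0.58), (-8, 0.67), (-7, 0.71), (-6, 0.71), (-5, 0.71), (-4, 0.71), (-3, 0.71), (-2, 0.62)]
```

Rolling works: the label now spans about −62…−2°, so its centre is at −32°, and about 20 mm of stroke remains. I'll lift, go back and make a second stroke.

```bash
echo '[[[0, 0, -0.004], 0, 0], [[0, -0.009, 0], 0, 0], [[0, -0.009, 0], 0, 0], [[0, 0, 0.002], 0, 0], [[0, 0, 0.001], 0, 0], [[0, 0, 0], 0, 0]]' | python3 -m creep | grep -E 'pos|force: \['
```

```text
position: [0.5524, -0.0424, 0.1698]
force: [0.7, -0.4, 0.0]
```

```bash
echo '[[[0, 0, 0.0005], 0, 0], [[0, 0, 0.0005], 0, 0], [[0, 0, 0], 0, 0]]' | python3 -m creep | grep -E 'pos|force: \['
```

```text
position: [0.5528, -0.0424, 0.1692]
force: [-0.8, -0.3, 3.5]
```

```bash
echo '[[[0, 0, 0.0004], 0, 0], [[0, 0, 0.0004], 0, 0], [[0, 0, 0], 0, 0], [[0, 0.001, 0], 0, 0], [[0, 0.001, 0], 0, 0], [[0, 0.001, 0], 0, 0]]' | python3 -m creep | grep -E 'pos|force: \['
```

```text
position: [0.5547, -0.0426, 0.1685]
force: [-5.4, -0.2, 10.8]
```

```bash
echo '[[[0, 0.0015, 0], 0, 0], [[0, 0.0015, 0], 0, 0]]' | python3 -m creep | grep -E 'pos|force: \['
```

```text
position: [0.5581, -0.0429, 0.1688]
force: [-4.9, -0.2, 12.6]
```

```bash
echo '[[[0, 0.0015, 0], 0, 0], [[0, 0.0015, 0], 0, 0], [[0, 0.0015, 0], 0, 0]]' | python3 -m creep | grep -E 'pos|force: \['
```

```text
position: [0.5631, -0.0434, 0.1691]
force: [-3.5, -1.2, 11.5]
```

```bash
python3 lab.py 2>/dev/null | sed -E 's/(.{40}).*(.{60})/\1 ... \2/'
```

```text
vis [-78, 78]
[(-65, 0.28), (-64, 0.48), (-63, 0.72),  ...  (12, 0.71), (13, 0.71), (14, 0.71), (15, 0.71), (16, 0.38)]
```

```bash
python3 lab.py w4.png >/dev/null 2>&1
```

```text
(no output)
```

View pics/w4.png

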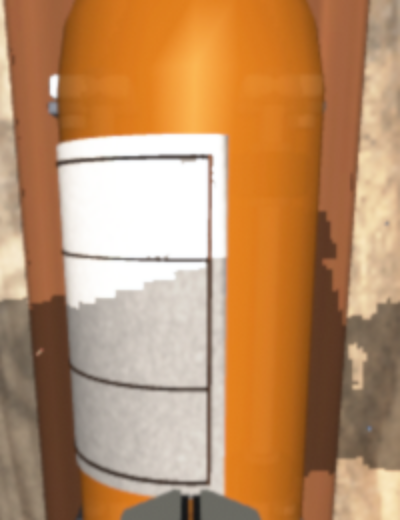

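The label wraps past the visible limb, so its half-angle is larger than I estimated. I'll keep rolling.

```bash
sed -i 's/\.569,\.039/.572,.039/' lab.py; echo '[[[0, 0.0015, 0], 0, 0], [[0, 0.0015, 0], 0, 0], [[0, 0.0015, 0], 0, 0]]' | python3 -m creep | grep -E 'pos|force: \['
```

```text
position: [0.5676, -0.0437, 0.169]
force: [-2.8, -0.6, 10.0]
```

```bash
echo '[[[0, 0.0015, 0], 0, 0], [[0, 0.0015, 0], 0, 0], [[0, 0.0015, 0], 0, 0]]' | python3 -m creep | grep -E 'pos|force: \['
```

```text
position: [0.572, -0.0441, 0.1688]
force: [-1.9, -0.9, 7.3]
```

```bash
echo '[[[0, 0.0015, 0], 0, 0], [[0, 0.0015, 0], 0, 0]]' | python3 -m creep | grep -E 'pos|force: \['; python3 lab.py 2>/dev/null | sed -E 's/(.{40}).*(.{60})/\1 ... \2/'
```

```text
position: [0.5747, -0.0444, 0.1685]
force: [-3.2, -0.9, 5.2]
vis [-75, 81]
[(-75, 0.68), (-74, 0.64), (-73, 0.64),  ...  (25, 0.71), (26, 0.71), (27, 0.71), (28, 0.71), (29, 0.71)]
```

```bash
echo '[[[0, 0, -0.004], 0, 0], [[0, -0.009, 0], 0, 0], [[0, -0.009, 0], 0, 0], [[0, 0, 0.002], 0, 0], [[0, 0, 0.001], 0, 0], [[0, 0, 0], 0, 0]]' | python3 -m creep | grep -E 'pos|force: \['
```

```text
position: [0.5564, -0.0428, 0.1691]
force: [-3.8, -0.2, 4.8]
```

```bash
echo '[[[0, 0, 0.0005], 0, 0], [[0, 0, 0.0005], 0, 0], [[0, 0, 0], 0, 0]]' | python3 -m creep | grep -E 'pos|force: \['
```

```text
position: [0.557, -0.0429, 0.1686]
force: [-4.8, -0.8, 8.5]
```

```bash
echo '[[[0, 0.0015, 0], 0, 0], [[0, 0.0015, 0], 0, 0], [[0, 0.0015, 0], 0, 0]]' | python3 -m creep | grep -E 'pos|force: \['
```

```text
position: [0.5618, -0.0433, 0.1688]
force: [-3.2, -0.3, 9.0]
```

```bash
echo '[[[0, 0.0015, 0.0001], 0, 0], [[0, 0.0015, 0], 0, 0], [[0, 0.0015, 0], 0, 0]]' | python3 -m creep | grep -E 'pos|force: \['; python3 lab.py 2>/dev/null | sed -E 's/(.{40}).*(.{60})/\1 ... \2/'
```

```text
position: [0.5664, -0.0437, 0.1687]
force: [-3.4, -0.6, 8.8]
vis [-78, 79]
[(-68, 0.24), (-67, 0.4), (-66, 0.6), (- ...  (41, 0.71), (42, 0.71), (43, 0.71), (44, 0.71), (45, 0.58)]
```

```bash
echo '[[[0, 0.0015, 0.0001], 0, 0], [[0, 0.0015, 0], 0, 0], [[0, 0.0015, 0], 0, 0]]' | python3 -m creep | grep -E 'pos|force: \['; python3 lab.py w5.png 2>/dev/null | sed -E 's/(.{60}).*(.{60})/\1 ... \2/'
```

```text
position: [0.5709, -0.0441, 0.1686]
force: [-3.0, 0.4, 6.0]
vis [-76, 80]
[(-57, 0.16), (-56, 0.52), (-55, 0.71), (-54, 0.71), (-53, 0 ...  (48, 0.71), (49, 0.71), (50, 0.71), (51, 0.71), (52, 0.58)]
```

View pics/w5.png

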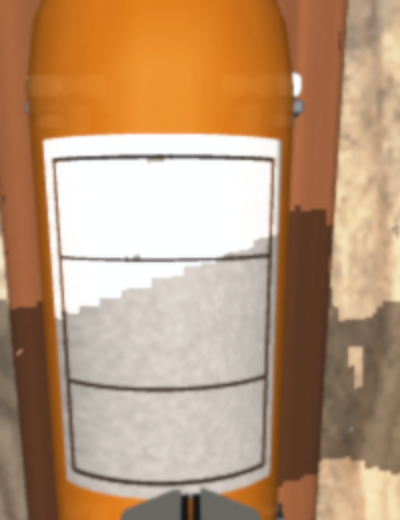

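The label nearly faces up: crop columns 46–279, with the bottle limbs at about 32 and 292. I'll lift off and measure precisely.

```bash
echo '[[[0, 0, -0.01], 0, 0], [[0, 0, -0.03], 0, 0], [[0.03, 0, -0.04], 0, 0], [[0.03, 0, -0.04], 0, 0], [[0, 0, 0], 0, 0], [[0, 0, 0], 0, 0]]' | python3 -m creep | grep -E 'pos|force: \['
cat > fit.py <<'E'
from h import *
from scipy.optimize import least_squares
p,T=shot('wrist');im=p['image'];hsv=cv2.cvtColor(im,cv2.COLOR_BGR2HSV).astype(int)
AX=np.array([.9963,-.0863]);AY=np.array([.0863,.9963]);O=np.array([.572,.039])
c=lambda y:proj(p,T,[*(O+y*AY),.1])
white=(hsv[...,1]<100)&(hsv[...,2]>80)
body=((hsv[...,1]>=150)&(hsv[...,2]>185))|white
E=[]
for y in np.arange(-.035,.04,.003):
    u,v=map(int,c(y))
    if not 0<v<245:continue
    w=white[v,u-60:u+60];i=np.where(w)[0]
    if len(i)<20 : continue
    # label: contiguous around centre, bridging lines
    lab=[60,60]
    for k,s in((0,-1),(1,1)):
        g=0;j=60
        while 0<=j<120 and g<6:
            if w[j]:lab[k]=j;g=0
            else:g+=1
            j+=s
    lim=[lab[0],lab[1]]
    b=body[v,u-60:u+60]&~w
    for k,s in((0,-1),(1,1)):
        j=lab[k]+s*3
        while 0<=j<120 and b[j]:lim[k]=j;j+=s
    E.append((v,y,u-60+lim[0]-.0,u-60+lab[0],u-60+lab[1]+1,u-60+lim[1]+1.0))
E=np.array(E);print(E[::3].round(3).tolist())
def ang(u,v,x0,zc,R=.036):
    d=T[:3,:3]@np.array([(u-p['cx'])/p['fx'],(v+.5-p['cy'])/p['fy'],1]);o=T[:3,3]
    n=np.array([*AY,0]);ex=np.array([*AX,0]);
    oo=o-np.array([*(O),zc]);o2=np.array([oo@ex-x0,oo[2]]);d2=np.array([d@ex,d[2]])
    a=d2@d2;b=o2@d2;cc=o2@o2-R*R;D=b*b-a*cc
    dist=abs(o2[0]*d2[1]-o2[1]*d2[0])/np.sqrt(a)
    t=(-b-np.sqrt(max(D,0)))/a;q=o2+t*d2
    return dist,np.degrees(np.arctan2(q[0],q[1]))
zc=.068
f=lambda q:[ang(e[k],e[0],q[0],zc,)[0]-q[1] for e in E for k in(2,5)]
s=least_squares(f,[0,.036],loss='soft_l1',f_scale=.001);print('x0,R',s.x.round(4),'rms',np.std(s.fun))
A=np.array([[ang(e[k],e[0],s.x[0],zc,s.x[1])[1] for k in(3,4)] for e in E]);print('edges',np.median(A,0).round(1),'centre',np.median(A.mean(1)).round(2),A.mean(1).round(1))
cv2.imwrite('pics/fit.png',im)
print(find(p,T,'pin_knob'))
E
python3 fit.py
```

```text
position: [0.5767, 0.0167, 0.2894]
force: [-1.1, -0.6, -1.8]
[[212.0, -0.035, 277.0, 277.0, 339.0, 339.0], [202.0, -0.026, 277.0, 277.0, 339.0, 339.0], [193.0, -0.017, 276.0, 276.0, 339.0, 339.0], [183.0, -0.008, 276.0, 276.0, 339.0, 339.0], [173.0, 0.001, 276.0, 276.0, 339.0, 339.0], [163.0, 0.01, 275.0, 275.0, 340.0, 340.0], [132.0, 0.037, 277.0, 307.0, 308.0, 336.0]]
x0,R [-0.0007  0.0312] rms 0.002781605602102327
edges [-82.9  85.4] centre 1.26 [ 1.2  1.2  1.2  2.2  4.   5.   1.3  1.3  1.3  1.3 -0.2  1.1  1.9 -2.1
 -2.5  1.2  1.2  1.5  2.   2. ]
[([0.5587, -0.1425, 0.1052], 0.6)]
```

Run:
```python
import cv2
im=cv2.imread('pics/fit.png');h=cv2.cvtColor(im,cv2.COLOR_BGR2HSV)
for v in(165,200):
    print(v,[(u,*h[v,u].tolist()) for u in range(266,280)]);print([(u,*h[v,u].tolist()) for u in range(335,350)])
```

```text
165 [(266, 11, 150, 97), (267, 12, 151, 96), (268, 12, 151, 96), (269, 12, 169, 95), (270, 14, 202, 121), (271, 14, 213, 140), (272, 14, 215, 153), (273, 14, 218, 164), (274, 13, 178, 175), (275, 11, 72, 188), (276, 14, 31, 191), (277, 14, 37, 151), (278, 12, 51, 141), (279, 14, 26, 186)]
[(335, 14, 22, 199), (336, 14, 36, 155), (337, 12, 38, 147), (338, 12, 32, 159), (339, 11, 100, 161), (340, 14, 187, 157), (341, 15, 214, 142), (342, 14, 203, 122), (343, 12, 172, 101), (344, 11, 152, 97), (345, 12, 151, 101), (346, 11, 149, 106), (347, 11, 151, 108), (348, 11, 152, 106), (349, 11, 150, 102)]
200 [(266, 10, 146, 96), (267, 10, 146, 96), (268, 11, 147, 97), (269, 10, 146, 96), (270, 10, 151, 98), (271, 13, 185, 109), (272, 14, 209, 132), (273, 15, 216, 149), (274, 15, 217, 162), (275, 14, 201, 174), (276, 13, 128, 182), (277, 13, 50, 182), (278, 14, 28, 153), (279, 13, 48, 128)]
[(335, 14, 28, 179), (336, 12, 45, 143), (337, 13, 32, 168), (338, 13, 69, 171), (339, 13, 150, 156), (340, 14, 204, 145), (341, 13, 197, 140), (342, 11, 165, 162), (343, 11, 158, 179), (344, 11, 157, 184), (345, 11, 156, 189), (346, 11, 155, 191), (347, 11, 155, 188), (348, 11, 156, 183), (349, 11, 157, 179)]
```

```bash
echo '[[[0, -0.006, 0.03], 0, 0], [[0, -0.006, 0.03], 0, 0], [[0, 0, 0.025], 0, 0], [[0, 0, 0], 0, 0], [[0, 0, 0], 0, 0]]' | python3 -m creep | grep -E 'pos|force: \['
cat > fit2.py <<'E'
from h import *
from scipy.optimize import least_squares
p,T=shot('wrist');im=p['image'];S=cv2.GaussianBlur(cv2.cvtColor(im,cv2.COLOR_BGR2HSV)[...,1].astype(np.float32),(1,5),0)
AX=np.array([.9963,-.0863]);AY=np.array([.0863,.9963]);O=np.array([.572,.039])
def cross(r,j,s,th):   # first j where r crosses th going direction s, rising or falling vs r[j]
    a=r[j]>th
    while (r[j]>th)==a: j+=s
    return j-s+s*(th-r[j-s])/(r[j]-r[j-s])+.5
E=[]
for y in np.arange(-.03,.03,.002):
    u,v=map(int,proj(p,T,[*(O+y*AY),.1]))
    if not 5<v<235:continue
    r=S[v];w=np.where(r[u-95:u+95]<95)[0]
    if len(w)<60:continue
    row=[v]
    try:
        for s in(-1,1):
            j=u
            m=0
            # outermost label: advance until saturation >190 (glass)
            while r[j]<185:j+=s
            row+=[cross(r,j,-s,110),cross(r,j,s,178)]
        E.append(row)
    except IndexError:pass
E=np.array(E);print(len(E),E[::5].round(1).tolist())
def ray2(u,v,q):
    d=T[:3,:3]@np.array([(u-p['cx'])/p['fx'],(v+.5-p['cy'])/p['fy'],1]);oo=T[:3,3]-np.array([*O,q[1]]);ex=np.array([*AX,0])
    return np.array([oo@ex-q[0],oo[2]]),np.array([d@ex,d[2]])
def dist(u,v,q):
    o,d=ray2(u,v,q);return abs(o[0]*d[1]-o[1]*d[0])/np.linalg.norm(d)
def ang(u,v,q):
    o,d=ray2(u,v,q);a=d@d;b=o@d;D=max(b*b-a*(o@o-.036**2),0);x=o+d*(-b-D**.5)/a;return np.degrees(np.arctan2(*x))
s=least_squares(lambda q:[dist(e[k],e[0],q)-.036 for e in E for k in(2,4)],[0,.068],loss='soft_l1',f_scale=5e-4)
A=np.array([[ang(e[k],e[0],s.x) for k in(1,3)] for e in E]);
print('x0,zc',s.x.round(4),'rms',np.std(s.fun).round(5),'edges',np.median(A,0).round(1),'centre',np.median(A.mean(1)).round(2),A.mean(1).round(1).tolist())
E
python3 fit2.py
```

```text
position: [0.5638, 0.0161, 0.2025]
force: [-0.1, -1.0, 0.9]
20 [[234.0, 282.1, 274.8, 367.3, 370.1], [219.0, 281.6, 274.1, 368.0, 371.1], [205.0, 281.0, 273.4, 368.7, 371.7], [189.0, 280.3, 272.6, 369.5, 372.6]]
x0,zc [-0.0016  0.0662] rms 9e-05 edges [-51.3  60.5] centre 4.55 [4.4, 4.7, 4.6, 4.6, 4.5, 4.5, 4.5, 4.5, 4.6, 4.6, 4.6, 4.6, 4.5, 4.7, 4.6, 4.6, 4.5, 4.5, 4.5, 4.5]
```

The centre is at +4.6°, just past up. I'll roll it back about 2.8 mm.

```bash
echo '[[[-0.03, 0.003, 0], 0, 0], [[-0.029, 0.003, 0], 0, 0], [[0, 0, 0.015], 0, 0], [[0, 0, 0.013], 0, 0], [[0, 0, 0.003], 0, 0], [[0, 0, 0.001], 0, 0], [[0, 0, 0], 0, 0], [[0, 0, 0], 0, 0]]' | python3 -m creep | grep -E 'pos|force: \['
```

```text
position: [0.5649, -0.0419, 0.1716]
force: [-0.4, -0.5, 0.3]
```

```bash
echo '[[[0, 0, 0.0005], 0, 0], [[0, 0, 0.0005], 0, 0], [[0, 0, 0], 0, 0]]' | python3 -m creep | grep -E 'pos|force: \['
```

```text
position: [0.5646, -0.0424, 0.1701]
force: [-0.2, 0.6, -0.3]
```

```bash
echo '[[[0, 0, 0.0005], 0, 0], [[0, 0, 0.0005], 0, 0], [[0, 0, 0], 0, 0]]' | python3 -m creep | grep -E 'pos|force: \['
```

```text
position: [0.5647, -0.0425, 0.1692]
force: [0.3, 0.5, 3.5]
```

```bash
echo '[[[0, 0, 0.0004], 0, 0], [[0, 0, 0.0002], 0, 0], [[0, 0, 0], 0, 0]]' | python3 -m creep | grep -E 'pos|force: \['
```

```text
position: [0.5648, -0.0425, 0.1689]
force: [-1.7, 0.4, 6.2]
```

```bash
echo '[[[0, 0, 0.0004], 0, 0], [[0, -0.001, 0], 0, 0], [[0, -0.001, 0], 0, 0], [[0, -0.001, 0], 0, 0], [[0, -0.0005, 0], 0, 0], [[0, 0, 0], 0, 0]]' | python3 -m creep | grep -E 'pos|force: \['; python3 fit2.py
```

```text
position: [0.5627, -0.0422, 0.169]
force: [4.4, -0.1, 4.6]
24 [[168.0, 263.7, 256.1, 372.2, 376.1], [148.0, 262.3, 254.9, 373.2, 377.1], [128.0, 261.0, 254.0, 374.2, 378.2], [106.0, 259.8, 252.6, 375.4, 379.2], [84.0, 258.6, 251.2, 376.5, 380.2]]
x0,zc [-0.0015  0.0654] rms 9e-05 edges [-53.3  59.7] centre 3.28 [3.4, 3.4, 3.4, 3.4, 3.4, 3.2, 3.0, 3.1, 3.1, 3.0, 3.0, 3.1, 3.1, 3.2, 3.3, 3.3, 3.5, 3.3, 3.3, 3.2, 3.3, 3.3, 3.3, 2.6]
```

```bash
echo '[[[0, 0, 0.0005], 0, 0], [[0, -0.001, 0], 0, 0], [[0, -0.001, 0], 0, 0], [[0, 0, 0], 0, 0]]' | python3 -m creep | grep -E 'pos|force: \['; python3 fit2.py|tail -1|cut -c1-95
```

```text
position: [0.561, -0.0421, 0.1688]
force: [3.3, -1.5, 7.1]
x0,zc [-0.0014  0.065 ] rms 9e-05 edges [-56.6  56.7] centre 0.11 [0.1, 0.3, 0.4, 0.3, 0.1, -0.
```

The label reads 0.1°. I'll lift off, recheck, and locate the knob.

```bash
echo '[[[0, 0, -0.01], 0, 0], [[0, 0, -0.03], 0, 0], [[0.04, 0.002, -0.03], 0, 0], [[0.04, 0.001, -0.02], 0, 0], [[0, 0, 0], 0, 0], [[0, 0, 0], 0, 0]]' | python3 -m creep | grep -E 'pos|force: \['; python3 fit2.py|tail -1|cut -c1-95
python3 - <<'E'
from h import *
O=np.array([.5705,.039]);AX=np.array([.9963,-.0863]);AY=np.array([.0863,.9963])
for n in('wrist','top','scene'):
    p,T=shot(n);print(n,[(x[0],'cradle',((np.array(x[0][:2])-O)@AX).round(4),((np.array(x[0][:2])-O)@AY).round(4),x[1]) for x in find(p,T,'pin_knob')])
    f=O-.178*AY;u,v=map(int,proj(p,T,[*f,.1]));print(u,v)
    z=8 if n!='wrist' else 5; r=150//z*2
    h=r//2+10
    cr=p['image'][max(0,v-h):v+h,max(0,u-h):u+h]
    cv2.imwrite(f'pics/k_{n}.png',cv2.resize(cr,(390,390),interpolation=cv2.INTER_CUBIC));print(max(0,v-h),max(0,u-h),cr.shape)
a=[cv2.imread(f'pics/k_{n}.png') for n in('top','wrist')];cv2.imwrite('pics/k.png',np.hstack(a))
E
```

```text
position: [0.5692, 0.0385, 0.258]
force: [0.4, -1.0, -0.1]
x0,zc [-0.0015  0.065 ] rms 0.00258 edges [-55.1  57. ] centre 0.88 [1.0, 0.9, 1.1, 1.2, 1.1, 0
wrist [([0.5549, -0.096, 0.098], 'cradle', np.float64(-0.0039), np.float64(-0.1358), 0.52), ([0.5752, 0.0694, 0.0933], 'cradle', np.float64(0.0021), np.float64(0.0307), 0.34)]
318 379
339 278 (61, 80, 3)
top [([0.559, -0.1382, 0.1095], 'cradle', np.float64(0.0038), np.float64(-0.1775), 0.47)]
359 173
145 331 (56, 56, 3)
scene [([0.5494, -0.1392, 0.1019], 'cradle', np.float64(-0.0056), np.float64(-0.1794), 0.39)]
312 167
139 284 (56, 56, 3)
```

View pics/k.png

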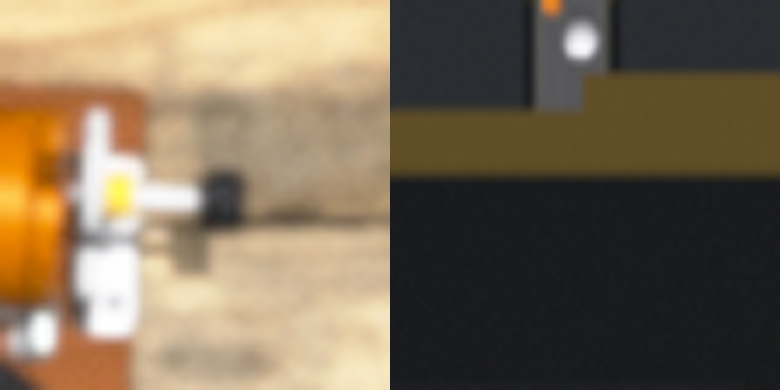

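In the top crop the knob spans columns 203–243, so its face is at image px ≈366, or cradle y ≈ −0.19. I'll go behind it and descend.

```bash
echo '[[[-0.043, 0, 0], 0, 0], [[-0.043, 0, 0], 0, 0], [[-0.043, 0, 0], 0, 0], [[-0.043, 0.001, 0], 0, 0], [[-0.043, 0, 0], 0, 0], [[0, 0, 0.04], 0, 0], [[0, 0, 0.04], 0, 0], [[0, 0, 0], 0, 0]]' | python3 -m creep | grep -E 'pos|force: \['
```

```text
position: [0.5471, -0.1771, 0.1728]
force: [-1.5, -0.2, -0.3]
```

```bash
echo '[[[0, 0, 0.014], 0, 0], [[0, 0, 0.014], 0, 0], [[0, 0, 0], 0, 0], [[0, 0, 0], 0, 0]]' | python3 -m creep | grep -E 'pos|force: \['
python3 - <<'E'
from h import *
O=np.array([.5705,.039]);AX=np.array([.9963,-.0863]);AY=np.array([.0863,.9963])
d=np.array(readout.observe()['position'][:2])-O;print(d@AX,d@AY)
p,T=shot('scene');print(find(p,T,'pin_knob'),find(p,T,'paste_pot'))
w=O-.19*AY;u,v=map(int,proj(p,T,[*w,.1]))
cv2.imwrite('pics/s2.png',cv2.resize(p['image'][v-50:v+50,u-60:u+60],None,fx=5,fy=5,interpolation=cv2.INTER_CUBIC))
E
```

```text
position: [0.5508, -0.1766, 0.15]
force: [-0.0, 0.2, 0.9]
-0.000993840676263326 -0.2164943498376907
[] [([0.679, -0.2156, 0.0399], 0.95)]
```

View pics/s2.png

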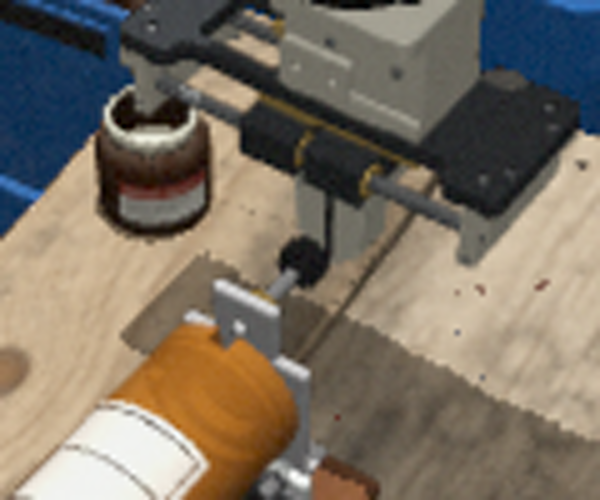

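The fingers are just behind the black knob (305,258), in line with it. I'll push slowly.

```bash
echo '[[[0.003, 0, 0], 0, 0], [[0.003, 0, 0], 0, 0], [[0.002, 0, 0], 0, 0], [[0.002, 0, 0], 0, 0], [[0, 0, 0], 0, 0]]' | python3 -m creep | grep -E 'pos|force: \['
```

```text
position: [0.5515, -0.1663, 0.1495]
force: [0.4, 0.4, 0.5]
```

```bash
echo '[[[0.0015, 0, 0], 0, 0], [[0.0015, 0, 0], 0, 0], [[0, 0, 0], 0, 0]]' | python3 -m creep | grep -E 'pos|force: \['
```

```text
position: [0.5517, -0.1638, 0.1495]
force: [-0.7, -0.2, 0.0]
```

```bash
echo '[[[0.0015, 0, 0], 0, 0], [[0.0015, 0, 0], 0, 0], [[0, 0, 0], 0, 0]]' | python3 -m creep | grep -E 'pos|force: \['
```

```text
position: [0.5519, -0.1611, 0.1495]
force: [-0.2, -2.8, -0.4]
```

```bash
echo '[[[0.0015, 0, 0], 0, 0], [[0.0015, 0, 0], 0, 0], [[0, 0, 0], 0, 0]]' | python3 -m creep | grep -E 'pos|force: \['
```

```text
position: [0.5523, -0.1576, 0.1495]
force: [-1.2, -1.7, 0.6]
```

```bash
echo '[[[0.001, 0, 0], 0, 0], [[0.001, 0, 0], 0, 0], [[0, 0, 0], 0, 0]]' | python3 -m creep | grep -E 'pos|force: \['
```

```text
position: [0.5524, -0.1556, 0.1495]
force: [-1.3, -1.8, 0.6]
```

```bash
echo '[[[0.001, 0, 0], 0, 0], [[0.001, 0, 0], 0, 0], [[0, 0, 0], 0, 0]]' | python3 -m creep | grep -E 'pos|force: \['
```

```text
position: [0.5526, -0.1536, 0.1495]
force: [-0.3, -2.4, -0.3]
```

```bash
echo '[[[0.001, 0, 0], 0, 0], [[0.001, 0, 0], 0, 0], [[0, 0, 0], 0, 0]]' | python3 -m creep | grep -E 'pos|force: \['
```

```text
position: [0.5526, -0.1529, 0.1495]
force: [-1.3, -6.5, 0.5]
```

```bash
echo '[[[0.0005, 0, 0], 0, 0], [[0.0005, 0, 0], 0, 0], [[0, 0, 0], 0, 0]]' | python3 -m creep | grep -E 'pos|force: \['
```

```text
position: [0.5526, -0.1528, 0.1495]
force: [-1.1, -8.9, -0.3]
```

```bash
echo '[[[0, 0, 0], 0, 0], [[0, 0, 0], 0, 0]]' | python3 -m creep | grep -E 'pos|force: \['
```

```text
position: [0.5526, -0.1529, 0.1495]
force: [-1.6, -9.1, -1.2]
```

```bash
echo '[[[0.0004, 0, 0], 0, 0], [[0.0004, 0, 0], 0, 0], [[0, 0, 0], 0, 0], [[0, 0, 0], 0, 0]]' | python3 -m creep | grep -E 'pos|force: \['
```

```text
position: [0.5526, -0.1528, 0.1495]
force: [0.4, -10.3, -0.0]
```

The pin stalls at about 10 N, so I'll back off and remeasure the label.

```bash
echo '[[[-0.01, 0, 0], 0, 0], [[0, 0, -0.04], 0, 0], [[0, 0, -0.03], 0, 0], [[0.045, 0, 0], 0, 0], [[0.045, 0, 0], 0, 0], [[0.045, 0, 0], 0, 0], [[0.045, 0, 0.01], 0, 0], [[0, 0, 0.006], 0, 0], [[0, 0, 0], 0, 0], [[0, 0, 0], 0, 0]]' | python3 -m creep; python3 fit2.py
python3 - <<'E'
from h import *
O=np.array([.5705,.039]);AX=np.array([.9963,-.0863]);AY=np.array([.0863,.9963])
p,T=shot('wrist');cv2.imwrite('pics/w6.png',p['image'][:250,200:440])
for n in('scene','top'):
    p,T=shot(n);print(n,[((np.array(x[0][:2])-O)@AX,(np.array(x[0][:2])-O)@AY,x) for x in find(p,T,'pin_knob')])
E
```

```text
clock: 24.0
position: [0.5687, 0.0184, 0.2034]
ee_rot: [-2.323, -2.115, 0.001]
force: [0.2, -0.3, 0.2]
width: 0.009
gripper_force: 0.0
20 [[234.0, 273.7, 268.8, 358.8, 363.1], [220.0, 273.0, 268.0, 359.4, 363.9], [205.0, 272.2, 267.1, 359.9, 364.6], [190.0, 271.6, 266.3, 360.5, 365.2]]
x0,zc [-0.0015  0.0649] rms 0.00234 edges [-55.7  57.1] centre 0.64 [0.7, 0.7, 0.5, 0.6, 0.6, 0.7, 0.9, 0.8, 0.8, 0.6, 0.6, 0.5, 0.7, 0.7, 0.8, 0.8, 0.6, 0.5, 0.6, -0.5]
scene [(np.float64(-0.005061210000000005), np.float64(-0.17449304999999998), ([0.5504, -0.1344, 0.1092], 0.63))]
top [(np.float64(0.0034300700000000246), np.float64(-0.17054545), ([0.5592, -0.1312, 0.1098], 0.54))]
```

```bash
echo '[[[0, -0.003, -0.03], 0, 0], [[0, -0.003, -0.03], 0, 0], [[0, 0, -0.02], 0, 0], [[0, 0, 0], 0, 0], [[0, 0, 0], 0, 0]]' | python3 -m creep | grep -E 'pos'
cat > unwrap.py <<'E'
from h import *
import pickle,sys
O=np.array([.5705,.039]);AX=np.array([.9963,-.0863]);AY=np.array([.0863,.9963])
def unwrap(p,T,ys,th,r=.036,zc=.067):
    g=np.array([[proj(p,T,[*(O+r*np.sin(t)*AX+y*AY),zc+r*np.cos(t)]) for t in np.radians(th)] for y in ys],np.float32)
    return cv2.remap(p['image'],g[...,0],g[...,1],cv2.INTER_LINEAR),g
if __name__=='__main__':
    p,T=shot('wrist');pickle.dump((p,T),open('w7.pkl','wb'))
    ys=np.arange(-.126,-.092,.003);th=np.arange(-50,51,5)
    U,g=unwrap(p,T,ys,th);print('v',g[:,10,1].round(0).tolist())
    print('     ',' '.join('%4d'%t for t in th))
    for y,r in zip(ys,U):print('%.3f'%y,'G',' '.join('%4d'%x for x in r[:,1]),)
    for y,r in zip(ys,U):print('%.3f'%y,'R',' '.join('%4d'%x for x in r[:,2]),)
E
python3 unwrap.py
```

```text
position: [0.5628, 0.0194, 0.2836]
v [304.0, 301.0, 299.0, 296.0, 293.0, 291.0, 288.0, 285.0, 282.0, 280.0, 277.0, 274.0]
       -50  -45  -40  -35  -30  -25  -20  -15  -10   -5    0    5   10   15   20   25   30   35   40   45   50
-0.126 G   28   28   30   36   49  120   74   73   74   75  115   51   43   41   42   42   41   35   29   28   27
-0.123 G   29   27   28   28   37  114   71   66   65   65  113   51   41   38   35   30   28   29   28   28   28
-0.120 G   28   29   28   29   35  108   59   52   55   58  108   41   29   28   28   28   28   28   29   27   29
-0.117 G   29   28   27   29   30  101   57   38   45   43  104   39   29   28   28   29   28   28   28   28   28
-0.114 G   28   28   28   28   30   93   55   29   53   31   96   37   28   28   28   28   29   28   29   28   28
-0.111 G   28   29   28   29   31   83   44   28   53   28   89   33   28   29   28   29   28   29   28   28   28
-0.108 G   29   28   29   28   29   73   44   29   53   26   80   32   28   28   28   28   29   27   28   29   27
-0.105 G   29   28   28   28   28   66   42   28   54   27   74   30 
[... 1168 characters left out ...]
7   26   26   26
-0.108 R   26   26   27   27   27   90   51   35   86   27   99   32   26   27   26   26   26   26   26   27   26
-0.105 R   26   26   26   26   26   77   47   35   87   28   90   29   25   27   26   26   27   26   26   25   26
-0.102 R   26   26   26   26   26   70   56   34   87   24   93   26   27   26   26   26   26   26   26   26   26
-0.099 R   27   26   26   26   26   73   59   34   88   27   98   26   26   27   26   25   26   26   25   26   27
-0.096 R   26   27   26   27   26   71   62   36  100   26   98   26   26   27   26   26   26   26   26   26   25
-0.093 R   28   26   26   25   26   68   70   34  100   28   99   26   26   25   25   26   27   26   26   26   31
```

```bash
echo '[[[-0.045, 0, 0], 0, 0], [[-0.045, 0, 0.02], 0, 0], [[0, 0, 0.02], 0, 0], [[0, 0, 0], 0, 0], [[0, 0, 0], 0, 0]]' | python3 -m creep | grep -E 'pos';sed -i 's/-.126,-.092,.003/-.121,-.092,.002/' unwrap.py
python3 unwrap.py
```

```text
position: [0.5541, -0.0689, 0.2429]
v [232.0, 229.0, 227.0, 225.0, 222.0, 220.0, 217.0, 215.0, 212.0, 210.0, 207.0, 205.0, 202.0, 200.0, 197.0]
       -50  -45  -40  -35  -30  -25  -20  -15  -10   -5    0    5   10   15   20   25   30   35   40   45   50
-0.121 G  103  107  113  118  121  126  131  135  138  116  133  103  138  133  129  126  124  120  115  109  102
-0.119 G   99  104  113  115  119  125  128  132  136  148  151  136  133  128  124  120  114  110  107   98   92
-0.117 G  105  111  118  122  127  130  137  142  148  153  151  144  139  134  130  126  120  116  110  102   95
-0.115 G   99  105  112  115  120  124  130  135  142  143  141  136  132  129  126  121  117  112  108   99   93
-0.113 G   94   99  104  107  111  117  119  124  129  129  126  123  120  117  116  112  106  102   98   91   91
-0.111 G   94   99  105  107  115  125  130  129  131  130  128  125  123  126  123  114  107  103   98   97  106
-0.109 G   96  100  105  108  115  125  134  140  145  145  141  138  135  130  124  114  108  104  100   98  107
-0.107 G   96  105  105  108  112  125  134  14
[... 1874 characters left out ...]
6  187  168  155
-0.103 R  170  188  207  213  212  209  216  229  239  242  241  235  228  215  208  210  210  202  185  166  164
-0.101 R  184  180  199  219  224  227  224  222  225  227  225  222  219  221  224  222  216  196  180  180  173
-0.099 R  190  203  195  203  225  232  235  238  240  241  238  237  236  234  230  224  204  190  197  186  176
-0.097 R  190  206  215  210  206  222  235  241  246  248  246  243  240  234  222  206  212  214  200  190  177
-0.095 R  190  206  216  219  223  222  222  226  236  241  240  234  225  219  220  223  221  215  201  188  173
-0.093 R  191  204  215  219  224  229  234  237  239  239  237  237  236  233  229  225  222  215  202  188  173
```

Run:
```python
from unwrap import *
p,T=pickle.load(open('w7.pkl','rb'))
th=np.arange(-20,21,2);ys=np.arange(-.128,-.1185,.001);U,g=unwrap(p,T,ys,th)
print('px/deg',(g[5,-1,0]-g[5,0,0])/40, 'cam off',((T[:2,3]-O)@AX).round(4))
for k in(2,0):
  print('      ',' '.join('%4d'%t for t in th))
  for y,r in zip(ys,U):print('%.4f'%y,'BGR'[k],' '.join('%4d'%x for x in r[:,k]))
```

```text
px/deg 0.78706896 cam off -0.007
        -20  -18  -16  -14  -12  -10   -8   -6   -4   -2    0    2    4    6    8   10   12   14   16   18   20
-0.1280 R  232  233  233  236  237  226  147  130  151  161  154  133  100   98  189  235  236  234  233  232  230
-0.1270 R  232  233  234  236  238  227  147  131  151  160  154  132   99  102  193  236  237  235  234  233  230
-0.1260 R  232  233  234  237  237  227  148  131  151  161  154  132  100  103  193  236  237  235  233  233  230
-0.1250 R  232  233  234  237  238  227  147  129  151  163  153  131  101  104  193  236  237  234  233  233  230
-0.1240 R  233  235  235  238  239  230  152  125  145  156  147  127  113  117  199  237  237  235  233  233  230
-0.1230 R  234  236  237  239  241  235  161  117  133  141  137  131  130  134  205  239  238  236  234  233  231
-0.1220 R  234  236  237  240  241  235  175  125  124  131  139  175  150  144  207  239  239  237  234  232  230
-0.1210 R  229  231  232  234  237  235  202  184  177  178  201  224  192  180  214  236  235  233  232  230  227
-0.1200 R  222  224  225  225  229 
[... 756 characters left out ...]
   35   35
-0.1240 B   34   34   35   37   40   39   65  123  150  161  152  128   64   24   30   36   38   36   35   35   34
-0.1230 B   32   33   32   35   38   38   54  109  137  147  139  109   45   21   28   33   34   34   33   34   34
-0.1220 B   32   32   32   34   37   36   37   82  116  125  116   76   32   22   28   32   32   32   32   31   31
-0.1210 B   30   31   31   33   35   35   32   54   82   90   79   50   33   27   31   33   32   31   30   29   29
-0.1200 B   28   30   31   30   34   35   35   45   56   59   52   45   38   33   32   32   30   30   29   28   27
-0.1190 B   30   31   33   33   34   35   36   40   44   44   42   41   38   35   31   32   30   29   28   28   27
```

Run:
```python
from unwrap import *
p,T=pickle.load(open('w7.pkl','rb'))
th=np.array([-20,-12,-8,-5,-2,1,4,7,12,20]);ys=np.arange(-.150,-.1185,.002);U,g=unwrap(p,T,ys,th)
print(th)
for y,r,gg in zip(ys,U,g):print('%.4f'%y,int(gg[4,1]),[tuple(x) for x in r.tolist()])
p,T=pickle.load(open('w1.pkl','rb'))
print('w1 heel column');
U,g=unwrap(p,T,np.arange(-.136,-.108,.002),[20])
for y,r,gg in zip(np.arange(-.136,-.108,.002),U,g):print('%.3f'%y,int(gg[0,1]),r[0])
```

```text
[-20 -12  -8  -5  -2   1   4   7  12  20]
-0.1500 265 [(60, 64, 65), (65, 63, 63), (29, 31, 31), (95, 102, 103), (89, 96, 96), (85, 91, 91), (87, 93, 93), (90, 96, 97), (95, 101, 102), (101, 109, 110)]
-0.1480 263 [(61, 65, 65), (70, 68, 68), (31, 32, 32), (96, 103, 104), (103, 110, 111), (102, 110, 111), (103, 111, 111), (103, 110, 111), (103, 110, 111), (103, 110, 111)]
-0.1460 260 [(65, 69, 69), (60, 58, 58), (32, 33, 32), (96, 104, 104), (103, 111, 112), (103, 111, 112), (103, 111, 111), (102, 111, 111), (102, 110, 111), (103, 111, 111)]
-0.1440 258 [(73, 77, 78), (48, 46, 46), (34, 35, 35), (99, 107, 107), (102, 111, 112), (103, 110, 111), (103, 111, 112), (103, 110, 111), (103, 111, 111), (103, 110, 111)]
-0.1420 256 [(74, 80, 80), (44, 43, 42), (35, 36, 36), (101, 108, 109), (103, 110, 111), (103, 111, 111), (102, 110, 111), (103, 111, 111), (102, 110, 111), (103, 110, 111)]
-0.1400 253 [(76, 81, 82), (44, 43, 42), (35, 36, 37), (101, 109, 110), (102, 110, 111), (103, 110, 112), (103, 110, 111), (103, 111, 112), (103, 111, 112), (102, 109, 109)]
-0.1380 251 [(79, 85, 86), (45,
[... 1374 characters left out ...]
5, 241), (37, 101, 175), (103, 107, 120), (125, 125, 131), (100, 119, 156), (32, 87, 150), (23, 87, 157), (32, 140, 239), (31, 133, 230)]
-0.1200 230 [(28, 125, 222), (34, 132, 229), (35, 130, 226), (51, 143, 234), (59, 148, 235), (48, 151, 241), (38, 132, 227), (31, 124, 218), (30, 130, 227), (27, 123, 220)]
w1 heel column
-0.136 248 [107 115 116]
-0.134 246 [108 115 116]
-0.132 244 [100 110 122]
-0.130 243 [ 63 130 212]
-0.128 241 [ 38 141 236]
-0.126 239 [ 38 141 237]
-0.124 237 [ 37 141 237]
-0.122 236 [ 33 137 234]
-0.120 234 [ 29 130 229]
-0.118 232 [ 30 135 235]
-0.116 230 [ 31 134 232]
-0.114 229 [ 30 121 218]
-0.112 227 [ 29 124 221]
-0.110 225 [ 30 131 230]
-0.108 223 [ 31 132 231]
```

The unwrap shows the steel nose inside the notch, about 9 mm past the heel edge and near the notch's inner end. To check whether the pin is fully in, I'll measure knob travel against the start images.

```bash
echo '[[[0.045, 0, 0], 0, 0], [[0.045, 0, 0], 0, 0], [[0, 0, 0], 0, 0], [[0, 0, 0], 0, 0]]' | python3 -m creep | grep -E 'pos'
python3 - <<'E'
from h import *
O=np.array([.5705,.039]);AY=np.array([.0863,.9963])
for n in('top','scene'):
    p,T=shot(n);a=cv2.imread(f'pics/{n}0.png');b=p['image'];cv2.imwrite(f'pics/{n}9.png',b)
    k0=[365.7-2.5,173.7] if n=='top' else None
    w=lambda y:np.array(proj(p,T,[*(O+y*AY),.1]))
    ref=w(-.186);d=(w(-.176)-w(-.196));L=np.linalg.norm(d)/20;d/=np.linalg.norm(d)
    print(n,'px/mm',L.round(3),'ref',ref.round(1))
    for im in(a,b):
        g=im.max(2).astype(float)
        # profile along axis, darkest over perpendicular
        ts=np.arange(-.215,-.135,.002)*1000
        pr=[]
        for y in ts:
            q=w(y/1000);nrm=np.array([-d[1],d[0]])
            v=[cv2.getRectSubPix(g.astype(np.float32),(1,1),tuple(map(float,q+nrm*s)))[0,0] for s in np.arange(-4,4.1,1)]
            pr.append(int(np.sort(v)[:4].mean()))
        print(list(zip(ts.round().astype(int).tolist(),pr)))
        wd=np.maximum(0,90-np.array(pr));print('centroid mm',(wd@ts/wd.sum()).round(2))
E
```

```text
position: [0.5631, 0.0226, 0.2445]
top px/mm 0.427 ref [363.1 173.8]
[(-215, 113), (-213, 109), (-211, 107), (-209, 107), (-207, 108), (-205, 110), (-203, 112), (-201, 115), (-199, 118), (-197, 120), (-195, 115), (-193, 102), (-191, 78), (-189, 57), (-187, 48), (-185, 47), (-183, 46), (-181, 50), (-179, 65), (-177, 90), (-175, 112), (-173, 126), (-171, 134), (-169, 142), (-167, 152), (-165, 162), (-163, 166), (-161, 167), (-159, 174), (-157, 191), (-155, 211), (-153, 220), (-151, 220), (-149, 211), (-147, 197), (-145, 190), (-143, 191), (-141, 191), (-139, 174), (-137, 136)]
centroid mm -184.54
[(-215, 130), (-213, 126), (-211, 124), (-209, 124), (-207, 126), (-205, 127), (-203, 130), (-201, 134), (-199, 139), (-197, 143), (-195, 143), (-193, 142), (-191, 140), (-189, 142), (-187, 142), (-185, 138), (-183, 127), (-181, 106), (-179, 78), (-177, 61), (-175, 57), (-173, 57), (-171, 61), (-169, 75), (-167, 104), (-165, 140), (-163, 164), (-161, 177), (-159, 192), (-157, 213), (-155, 232), (-153, 239), (-151, 240), (-149, 233), (-147, 221), (-145, 215), (-143, 216), (-141, 217), (-139, 20
[... 394 characters left out ...]
0), (-163, 133), (-161, 139), (-159, 148), (-157, 164), (-155, 157), (-153, 135), (-151, 106), (-149, 93), (-147, 89), (-145, 89), (-143, 90), (-141, 90), (-139, 89), (-137, 96)]
centroid mm -186.63
[(-215, 115), (-213, 71), (-211, 49), (-209, 44), (-207, 42), (-205, 38), (-203, 36), (-201, 34), (-199, 35), (-197, 35), (-195, 35), (-193, 31), (-191, 32), (-189, 36), (-187, 34), (-185, 35), (-183, 35), (-181, 34), (-179, 36), (-177, 35), (-175, 38), (-173, 37), (-171, 38), (-169, 35), (-167, 34), (-165, 36), (-163, 35), (-161, 35), (-159, 35), (-157, 34), (-155, 37), (-153, 36), (-151, 34), (-149, 35), (-147, 36), (-145, 35), (-143, 34), (-141, 36), (-139, 38), (-137, 39)]
centroid mm -174.01
```

Knob travel is about 10.6 mm of 13.5, and the nose bears on the notch's −x wall. I'll nudge the bottle about −2° to centre the notch, then push again.

```bash
echo '[[[-0.041, 0.003, 0], 0, 0], [[-0.04, 0.003, 0], 0, 0], [[0, 0, 0.035], 0, 0], [[0, 0, 0.03], 0, 0], [[0, 0, 0.008], 0, 0], [[0, 0, 0.001], 0, 0], [[0, 0, 0], 0, 0]]' | python3 -m creep | grep -E 'pos|force: \['
```

```text
position: [0.5615, -0.0622, 0.1702]
force: [-1.1, 0.6, -0.2]
```

```bash
echo '[[[0, 0, 0.0005], 0, 0], [[0, 0, 0.0005], 0, 0], [[0, 0, 0], 0, 0]]' | python3 -m creep | grep -E 'pos|force: \['
```

```text
position: [0.5618, -0.0614, 0.1692]
force: [-0.2, -0.5, 3.6]
```

```bash
echo '[[[0, 0, 0.0005], 0, 0], [[0, 0, 0.0003], 0, 0], [[0, 0, 0], 0, 0]]' | python3 -m creep | grep -E 'pos|force: \['
```

```text
position: [0.5619, -0.0615, 0.1686]
force: [-0.2, 0.0, 8.6]
```

```bash
echo '[[[0, -0.0005, 0.0001], 0, 0], [[0, -0.0005, 0.0001], 0, 0], [[0, -0.0005, 0], 0, 0], [[0, -0.0005, 0], 0, 0], [[0, 0, 0], 0, 0]]' | python3 -m creep | grep -E 'pos|force: \['; python3 fit2.py|tail -1|cut -c1-95
cat > notch.py <<'E'
from unwrap import *
p,T=shot('wrist');th=np.arange(-20,20.1,.5);ys=np.arange(-.128,-.123,.0005);U,g=unwrap(p,T,ys,th);print('v',g[0,40,1],g[-1,40,1])
U=U.mean(0)
R=U[:,2];B=U[:,0]
n=th[R<190];q=th[B>90];print('notch',n[[0,-1]],'pin',q[[0,-1]] if len(q) else None)
E
python3 notch.py
```

```text
position: [0.5612, -0.0614, 0.1689]
force: [2.5, -1.2, 6.5]
x0,zc [-0.0015  0.065 ] rms 0.00016 edges [-55.7  57.9] centre 1.12 [0.9, 0.9, 0.9, 1.1, 1.3, 1
v 306.3309 298.76718
notch [-20.  20.] pin None
```

```bash
echo '[[[0, 0, 0.0003], 0, 0], [[0, -0.0005, 0], 0, 0], [[0, -0.0005, 0], 0, 0], [[0, -0.0005, 0], 0, 0], [[0, 0, 0], 0, 0]]' | python3 -m creep | grep -E 'pos|force: \['; python3 fit2.py|tail -1|cut -c1-95
```

```text
position: [0.56, -0.0613, 0.1688]
force: [3.5, -1.2, 7.3]
x0,zc [-0.0015  0.0649] rms 0.0002 edges [-57.4  56.1] centre -0.62 [-0.9, -0.8, -0.9, -0.7, -0
```

The label is now at −0.6° and the notch should be centred on the pin. I'll push the knob again.

```bash
echo '[[[0, 0, -0.02], 0, 0], [[0, 0, -0.03], 0, 0], [[-0.035, 0, 0], 0, 0], [[-0.035, 0, 0], 0, 0], [[-0.034, 0, 0], 0, 0], [[0, 0, 0], 0, 0], [[0, 0, 0.035], 0, 0], [[0, 0, 0.034], 0, 0], [[0, 0, 0], 0, 0]]' | python3 -m creep | grep -E 'pos|force: \['
```

```text
position: [0.5454, -0.1638, 0.1444]
force: [-0.5, 0.3, 0.4]
```

```bash
echo '[[[0.003, 0, 0], 0, 0], [[0.003, 0, 0], 0, 0], [[0.002, 0, 0], 0, 0], [[0, 0, 0], 0, 0], [[0, 0, 0], 0, 0]]' | python3 -m creep | grep -E 'pos|force: \['
```

```text
position: [0.5492, -0.1567, 0.149]
force: [0.6, -0.4, -0.6]
```

```bash
echo '[[[0.001, 0, 0], 0, 0], [[0.001, 0, 0], 0, 0], [[0.001, 0, 0], 0, 0], [[0, 0, 0], 0, 0]]' | python3 -m creep | grep -E 'pos|force: \['
```

```text
position: [0.5491, -0.1535, 0.1482]
force: [-0.1, -0.1, 0.2]
```

```bash
echo '[[[0, 0.003, 0], 0, 0], [[0, 0, 0], 0, 0], [[0.001, 0, 0], 0, 0], [[0.001, 0, 0], 0, 0], [[0, 0, 0], 0, 0]]' | python3 -m creep | grep -E 'pos|force: \['
```

```text
position: [0.5522, -0.1529, 0.1482]
force: [1.1, -4.1, -1.3]
```

```bash
echo '[[[0.001, 0, 0], 0, 0], [[0.0005, 0, 0], 0, 0], [[0, 0, 0], 0, 0]]' | python3 -m creep | grep -E 'pos|force: \['
```

```text
position: [0.5522, -0.1528, 0.1482]
force: [0.6, -8.3, -1.4]
```

```bash
echo '[[[0.0005, 0, 0], 0, 0], [[0.0005, 0, 0], 0, 0], [[0, 0, 0], 0, 0]]' | python3 -m creep | grep -E 'pos|force: \['
```

```text
position: [0.5522, -0.1527, 0.1482]
force: [-0.7, -11.3, -0.8]
```

It stops hard at exactly the same place after the bottle was turned, which fits end of travel. One slightly firmer push, still well under the limit, to confirm.

```bash
echo '[[[0.0005, 0, 0], 0, 0], [[0.0005, 0, 0], 0, 0], [[0, 0, 0], 0, 0], [[0, 0, 0], 0, 0]]' | python3 -m creep ; python3 -c "
from h import *
s=readout.observe();print(s['position'],s['force'],s['ft_torque'])"
```

```text
clock: 31.65
position: [0.5522, -0.1526, 0.1483]
ee_rot: [2.324, 2.109, -0.005]
force: [-0.1, -14.0, -1.0]
width: 0.009
gripper_force: 6.9
[ 0.55219704 -0.1526191   0.1482742 ] [ -0.10123682 -13.98739792  -0.96284318] [-2.87456484  0.01882126  0.0064722 ]
```

```bash
echo '[[[-0.012, 0, 0], 0, 0], [[0, 0, -0.03], 0, 0], [[0, 0, -0.035], 0, 0], [[0.045, 0, -0.03], 0, 0], [[0.045, 0.003, 0], 0, 0], [[0, 0, 0], 0, 0], [[0, 0, 0], 0, 0]]' | python3 -m creep | grep -E 'pos'
python3 - <<'E'
from unwrap import *
p0,T0=pickle.load(open('w7.pkl','rb'));p1,T1=shot('wrist')
for p,T in((p0,T0),(p1,T1)):
    th=np.arange(-20,20.1,.5);ys=np.arange(-.133,-.112,.0005)
    U,g=unwrap(p,T,ys,th);m=(ys>-.128)&(ys<-.1235);M=U[m].mean(0);n=th[M[:,2]<190];q=th[M[:,0]>85]
    print('v',g[0,40,1].round(),g[-1,40,1].round(),'notch',n[[0,-1]],'pin',q[[0,-1]])
    c=int(np.argmin(abs(th-q[[0,-1]].mean())));col=U[:,c-2:c+3].mean(1);print('B along pin',[(round(y*1000,1),int(b),int(r)) for y,b,r in zip(ys,col[:,0],col[:,2])][::2])
    e=U[:,5:12].mean(1)[:,0];print('glass B',[int(x) for x in e[::2]])
E
```

```text
position: [0.5625, -0.0727, 0.241]
v 246.0 221.0 notch [-8.5  7.5] pin [-7.5  4. ]
B along pin [(np.float64(-133.0), 105, 113), (np.float64(-132.0), 127, 130), (np.float64(-131.0), 153, 150), (np.float64(-130.0), 163, 158), (np.float64(-129.0), 164, 159), (np.float64(-128.0), 164, 159), (np.float64(-127.0), 164, 159), (np.float64(-126.0), 165, 160), (np.float64(-125.0), 166, 161), (np.float64(-124.0), 160, 154), (np.float64(-123.0), 146, 140), (np.float64(-122.0), 124, 130), (np.float64(-121.0), 88, 179), (np.float64(-120.0), 58, 235), (np.float64(-119.0), 44, 244), (np.float64(-118.0), 39, 243), (np.float64(-117.0), 42, 245), (np.float64(-116.0), 44, 244), (np.float64(-115.0), 41, 236), (np.float64(-114.0), 38, 225), (np.float64(-113.0), 36, 221), (np.float64(-112.0), 37, 222)]
glass B [86, 91, 89, 71, 46, 36, 36, 35, 36, 34, 32, 32, 31, 30, 32, 35, 37, 38, 35, 34, 34, 33]
v 243.0 218.0 notch [-9.5  7. ] pin [-7.   3.5]
B along pin [(np.float64(-133.0), 163, 158), (np.float64(-132.0), 163, 158), (np.float64(-131.0), 164, 159), (np.float64(-130.0), 164, 158), (np.float64(-129.0), 163, 158), (np.float64(-128.0), 163, 158), (np.float64(-127.0), 163, 158), (np.float64(-126.0), 164, 159), (np.float64(-125.0), 166, 161), (np.float64(-124.0), 159, 154), (np.float64(-123.0), 144, 140), (np.float64(-122.0), 123, 128), (np.float64(-121.0), 87, 186), (np.float64(-120.0), 56, 238), (np.float64(-119.0), 43, 244), (np.float64(-118.0), 39, 243), (np.float64(-117.0), 42, 245), (np.float64(-116.0), 43, 244), (np.float64(-115.0), 40, 235), (np.float64(-114.0), 36, 223), (np.float64(-113.0), 35, 221), (np.float64(-112.0), 36, 222)]
glass B [92, 92, 90, 72, 44, 36, 36, 35, 35, 34, 32, 31, 31, 29, 31, 35, 36, 36, 35, 33, 33, 33]
```

The nose sits about 9 mm inside the heel, centred in the notch and against its stop. The label is within 1° of up, and the arm is clear of everything.

```bash
python3 -c "
from cell import workorder
print(workorder.sign_off())"
```

```text
the job is handed in; nothing more can be done
None
```

I rolled the bottle until its label measured within about 1° of straight up, pushed the index pin against its stop with its nose about 9 mm into the heel notch, and handed the job in. That the pin is fully in is inferred: it stopped at the same place on a second, firmer push, though the top camera showed only about 10.6 mm of the 13.5 mm travel.

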